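Emboss the price card, then hold a spring clip open around its edge

ROBOT

A 6-joint arm with a two-finger parallel gripper is mounted at the origin on a cart in front of the work surface, level with it; the furniture and walls round the work are solid. World frame = base frame: x ahead of the robot, y to its left, z up, the work surface at z = 0. Lengths are in m, angles in degrees, forces in N, time in s.
With the tool pointing down it reaches from about 0.3 to 0.75 m from the base axis. Payload 8.5 kg.
Tool frame: the origin (TCP) lies between the finger pads; the fingertips stand 19 mm ahead of it and the grasp point (between the pads) is the TCP; z points along the fingers, y is the line along which they close (so a half turn about z gives the same grasp; the last joint's range is limited). The gripper opens to 85 mm and grips with 20 to 120 N. Pads are 22 mm wide; open, the fingers measure 114 mm over their backs; the gripper's body (76 mm by 85 mm) begins 54 mm behind the grasp point. The pads swing forward as they close: fully open they stand 13 mm farther back than shut.
Start: joints at [-89.399, 21.807, 74.336, -0, 83.858, -12.336], TCP at [0.123, -0.536, 0.25] pointing down, gripper open.
Joint ranges: [-178.18, 178.18], [-50.72, 133.34], [12.68, 142.11], [-81.47, 261.47], [9.98, 163.14], [-165.26, 165.26]. Speed limits (degrees/s): [136.94, 136.94, 180, 180, 180, 180].

INTERFACE

Orientations are given as a 3x3 rotation matrix whose columns are the frame's x, y, z axes.
In Python, from rig import env, optics gives the robot as it stands.
- The arm moves only by the tool arm_command, never from a script. Its argument "commands" is one flat list of numbers, 7 for each row, row after row: the closure, from -1 (fully open) to 1 (shut), so that 0 is half open, then the shift along the tool's x, y, z as a fraction of full scale, then the turn, a rotation vector about the tool's x, y, z as a fraction of full scale. A call has 1 to 12 rows; each row is the pose to reach, as a shift and turn from the pose commanded when the call began, along the tool's axes at that moment; what a row does not reach only later rows make up. Full scale, the value 1, is 500 mm for a shift and 120 degrees for a turn. A row lasts 1/12 s, in which the tool goes at most 41.7 mm and 7.16 degrees, less where a joint would pass 70% of its speed; a pose out of reach is approached as far as the arm can. A call with a number of a shift or a turn outside -1 to 1 is refused whole. A call with a gripper value outside its range is refused whole. The fingers move at their own pace and stop on an object; "newtons" is the grip in N (left out, the last holds). Time passes only in rows, so rows that repeat a pose let the fingers close. It gives the time, the measured TCP pose, the force, the opening and the grip force at its end, in the units of the state.
- env.observe(): the state, without advancing time (a new reading comes with each control period).
- optics.get_image(name): name is "scene" or "top" or "wrist"; returns a dict with "image" (420x560x3 uint8, red, green, blue), "intrinsics" (3x3 intrinsics, pixels), "origin" and "orientation" of the camera in the world; the wrist camera has in their place "tool_from_camera" (4x4, takes a point from camera to tool coordinates, whose origin is the TCP and whose axes are the flange's). Camera axes: x right, y down, z forward; pixel columns grow to the right and rows downward; lengths in m; the calibration is good to about 2 mm. The wrist camera is an equidistant fisheye: a pixel r from the principal point sees the ray r / f radians off the axis. A picture is of the moment at which its call begins: read the wrist's pose just before it. There is no depth.
- env.close_job(): hands the job in; it is judged then, once.
The state is a dict: "time_s": time; "q": joint angles; "qvel": joint speeds; "joint_efforts": joint torques, N m; "position": TCP position; "tool_rot": TCP orientation; "ft_force": force on the tool from outside, world axes, zero at the start; "wrist_torque": the same for the moment, N m; "grip_width": finger opening in m; "gripper_force": force on a finger pad.
Only numpy, scipy, OpenCV 4.12 (cv2) and the standard library are available. Lean on these libraries where they do the work, as an engineer would, in place of code of your own. Each camera call takes 0.05 s, during which the arm holds its last target. There are 200 camera calls.

TASK

Emboss the card in the wooden stand by pushing the stand's sprung plunger fully down, and let it come back up. Then squeeze the paddles of the wooden spring clip that is parked on the steel strip so that its jaws spread wide open, lift it off, turn it in line with the card and bring it down from above so that the open jaws gape around the middle of the card's upper edge without touching the card. Finish while still holding the clip there, upright and squeezed wide open, and do not disturb the candle, spool, stamp and bottle.

Things in the scene. Friction and masses are not known exactly. Their poses are not given: they have to be found in the camera images.
- card_stand: Fixed card stand on a wooden foot 165 x 70 mm. Origin on the table below the card's middle; x along the card, y square to it. The upright white card is 90 mm wide, 2.5 mm thick, top edge at 100 mm; cheeks hold it up to 29 mm high. The dark embosser block (40 x 44 mm, 44 mm high, collar to 52 mm) lies at x -95 to -55 mm, the plunger on top of it.
- card_edge (a point): Middle of the card's upper edge, 100 mm above the table; axes as the stand's (x along the edge, y square to the card).
- plunger_top (a point): Middle of the top of the black mushroom plunger (26 mm across), 75 mm from the card's middle along the stand's -x, 74 mm above the table when up. It moves straight down.
- plunger (a joint): Travel of the plunger, m: 0 up, 0.012 at its lower stop (fully pressed; more than 0.0105 counts). A spring drives it back: 2 N at the start of the stroke, 7 N at the end.
- clip_rail: Fixed parking rail: wooden foot 90 x 70 x 10 mm with an upright steel strip, 70 mm long (x), 3 mm thick (y), its top 50 mm above the table. Origin on the table below the strip's middle, x along the strip.
- clip: Wooden spring clip like a big clothes peg, 18 mm wide (x), 75 mm tall, 52 g, parked upright astride the strip. Origin on the steel coil about which both legs turn; y: the way it opens and is squeezed; z up. Jaws reach 30 mm below the coil, paddles 44 mm above it, leaning outward: 60 mm over their tops when parked; squeezed to the stop they stand parallel, 30 mm over their outsides.
- clip_grip (a point): Point midway between the clip's paddles, 30 mm above the coil: squeeze the paddles here from outside, along the clip's y. When squeezed, their flat outer faces reach from 4 to 46 mm above the coil. About 7 N on each paddle spreads the jaws to the stop; 15 to 25 N holds them surely.
- clip_mouth (a point): Point midway between the clip's jaw tips, 28 mm below the coil, 58 mm below clip_grip. With the jaws gaping the tips are level with it.
- clip_left (a joint): Turn of the clip's +y leg about the coil, rad: about 0 when parked on the strip, 0.35 at the stop with the jaws wide open (jaw tips 23 mm apart). More than 0.27 counts as wide open.
- clip_right (a joint): The same for the -y leg; both legs turn alike.
- shell_candle_mid (a point): Bystander: shell-shaped candle, 52 x 78 x 46 mm; its centre. Leave it alone.
- wick_spool_mid (a point): Bystander: spool of wick, 52 mm across, 36 mm high; its centre. Leave it alone.
- seal_stamp_mid (a point): Bystander: standing brass stamp with dark turned handle, 28 mm across, 82 mm high; its centre. Leave it alone.
- scent_bottle_mid (a point): Bystander: amber dropper bottle, 36 mm across, 105 mm high; point half-way up. Leave it alone.
Not all that is in view belongs to the job. What is shaped like the card_stand but purple or yellow is not meant.

How it is judged:
By the outcome, as a careful person would: the job done as asked, in the order asked, and still so for the second after the job is handed in, while the arm keeps its last pose, push and grip.
It also fails if it takes over 61 s, if anything falls off the work surface, if the arm or the gripper's body presses on something with over 40 N, if the wrist force passes 120 N, or if a joint passes its speed limit or range.

## Working session

There is one attempt and no reset: what is moved stays moved. The work goes in short steps, Python scripts to look and compute and a tool call to move; the robot and the scene stay as the last step left them, time stands still between calls to the robot, and variables do not carry over. Pictures are saved under pics/ and viewed, at most 13 in all, crops included, and the job is handed in when it is done.

Besides the shell and the picture viewer there is one more tool, called after ">>>" as name(argument=value, ...) on one line, values as JSON. arm_command: Moves the arm, as the interface text tells. Shift numbers are shares of 500 mm and turn numbers shares of 120 degrees, none past 1 either way. Its arguments: {"type":"object","properties":{"commands":{"type":"array","items":{"type":"number"}},"newtons":{"type":"number"}},"required":["commands"]}

```bash
mkdir -p pics; python3 - <<'E'
from rig import env, optics
import cv2,numpy as np
s=env.observe();print(s['time_s'],s['position'],np.round(s['tool_rot'],3))
for n in['scene','top','wrist']:
    d=optics.get_image(n);cv2.imwrite(f'pics/{n}0.png',d['image'][...,::-1])
    print(n,{k:np.round(v,4).tolist() for k,v in d.items() if k!='image'})
a=[cv2.imread(f'pics/{n}0.png') for n in['scene','top']]
E
```

```text
0.0 [ 0.12313335 -0.53575552  0.2496767 ] [[ 0.975  0.224 -0.   ]
 [ 0.224 -0.975  0.002]
 [ 0.    -0.001 -1.   ]]
scene {'intrinsics': [[537.7432, 0.0, 271.9018], [0.0, 537.7432, 209.2458], [0.0, 0.0, 1.0]], 'origin': [-0.4359, 0.6877, 0.6167], 'orientation': [[-0.5402, -0.3468, 0.7667], [-0.8415, 0.2246, -0.4913], [-0.0018, -0.9106, -0.4132]]}
top {'intrinsics': [[493.2512, 0.0, 282.6674], [0.0, 493.2512, 203.5575], [0.0, 0.0, 1.0]], 'origin': [0.3606, 0.0381, 1.5431], 'orientation': [[-0.0165, -0.9867, 0.1618], [-0.9997, 0.0194, 0.0162], [-0.0192, -0.1614, -0.9867]]}
wrist {'intrinsics': [[325.1923, 0.0, 279.6091], [0.0, 325.1923, 206.3158], [0.0, 0.0, 1.0]], 'tool_from_camera': [[-0.0005, -0.9571, -0.2897, 0.0736], [1.0, -0.0006, 0.0001, -0.0004], [-0.0002, -0.2897, 0.9571, -0.1235], [0.0, 0.0, 0.0, 1.0]]}
```

View pics/scene0.png

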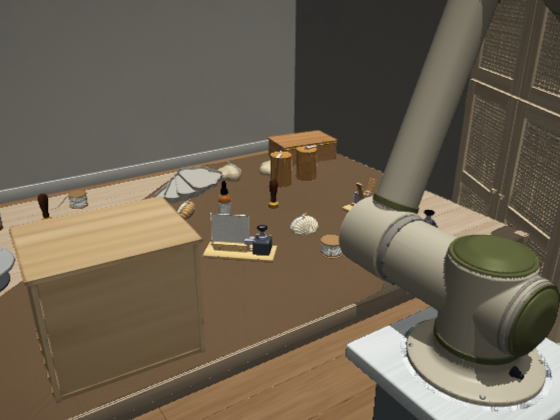

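View pics/top0.png

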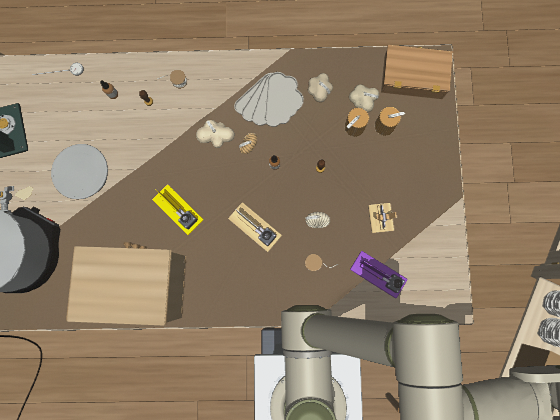

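The scene picture shows the stand at about (240,235), and the top picture shows these candidates:
- **Stands:** wooden at (255,227), yellow at (178,210), purple at (379,274). I choose the wooden one.
- **Clip:** the rail at (382,217) is the only one.
- **Bystanders:** candle (317,219), spool (314,262), stamp (321,166), bottle (275,162).

Next is one close crop to check the choice.

```bash
cat > h.py <<'E'
import numpy as np,cv2
from rig import env,optics
def ray(d,u,v,s=None):
    K=d['intrinsics']
    x=np.array([(u-K[0,2])/K[0,0],(v-K[1,2])/K[1,1]])
    if 'origin' in d: return np.array(d['origin']),np.array(d['orientation'])@np.r_[x,1]
    r=np.hypot(*x);T=np.array(d['tool_from_camera']);R=np.array(s['tool_rot'])
    dc=np.r_[x/r*np.sin(r),np.cos(r)] if r>1e-9 else np.array([0,0,1.])
    return np.array(s['position'])+R@T[:3,3],R@(T[:3,:3]@dc)
def onz(d,u,v,z,s=None):
    o,k=ray(d,u,v,s);return o+k*(z-o[2])/k[2]
def proj(d,p,s=None):
    K=d['intrinsics']
    if 'origin' in d:
        c=np.array(d['orientation']).T@(np.array(p)-d['origin']);x=c[:2]/c[2]
    else:
        T=np.array(d['tool_from_camera']);t=np.array(s['tool_rot']).T@(np.array(p)-s['position'])
        c=T[:3,:3].T@(t-T[:3,3]);n=np.hypot(c[0],c[1]);x=c[:2]/n*np.arctan2(n,c[2])
    return np.array([x[0]*K[0,0]+K[0,2],x[1]*K[1,1]+K[1,2]])
E
python3 - <<'E'
from h import *
d=optics.get_image('top')
I=d['image'][...,::-1].copy()
a=cv2.resize(I[195:260,220:290],None,fx=5.7,fy=5.7,interpolation=cv2.INTER_CUBIC)
b=cv2.resize(I[195:260,348:418],None,fx=5.7,fy=5.7,interpolation=cv2.INTER_CUBIC)
cv2.imwrite('pics/crop1.png',np.hstack([a,b]))
for n,(u,v),z in[('stand',(255,227),.01),('plunger',(268,237),.074),('rail',(382,217),.01),('yellow',(178,210),0),('candle',(317,219),.02),('spool',(314,262),.03),('stamp',(321,166),.08),('bottle',(275,162),.1)]: print(n,np.round(onz(d,u,v,z),3))
hsv=cv2.cvtColor(I,cv2.COLOR_BGR2HSV)
for n,(x0,y0,x1,y1) in dict(stand=(220,195,290,260),rail=(360,195,405,240)).items():
    m=((hsv[y0:y1,x0:x1,2]>120)).astype('uint8')
    c,_=cv2.findContours(m,0,2);c=np.vstack([q for q in c if len(q)>5])
    r=cv2.minAreaRect(c); bp=cv2.boxPoints(r)+[x0,y0]
    w=np.array([onz(d,*p,.01) for p in bp]);print(n,np.round(bp,1).tolist(),'\n',np.round(w,4),np.round(w.mean(0),4),np.linalg.norm(np.diff(w,axis=0),axis=1))
E
```

```text
stand [0.539 0.151 0.01 ]
plunger [0.501 0.108 0.074]
rail [ 0.563 -0.246  0.01 ]
yellow [0.599 0.396 0.   ]
candle [ 0.56  -0.043  0.02 ]
spool [ 0.426 -0.029  0.03 ]
stamp [ 0.714 -0.056  0.08 ]
bottle [0.724 0.083 0.1  ]
stand [[220.0, 195.0], [289.0, 195.0], [289.0, 259.0], [220.0, 259.0]] 
 [[0.6433 0.2614 0.01  ]
 [0.639  0.0429 0.01  ]
 [0.4379 0.0467 0.01  ]
 [0.4416 0.2606 0.01  ]] [0.5404 0.1529 0.01  ] [0.21849693 0.20111281 0.21393119]
rail [[360.0, 195.0], [404.0, 195.0], [404.0, 239.0], [360.0, 239.0]] 
 [[ 0.6345 -0.1806  0.01  ]
 [ 0.6317 -0.3185  0.01  ]
 [ 0.4933 -0.3108  0.01  ]
 [ 0.4958 -0.1748  0.01  ]] [ 0.5638 -0.2462  0.01  ] [0.13793707 0.1386413  0.13596204]
```

View pics/crop1.png

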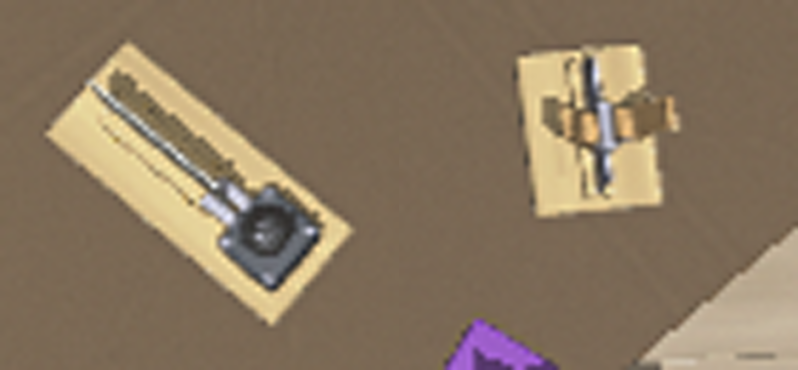

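The crop shows the wooden stand (foot corners at crop (128,42), (353,231), (272,324), (46,134), plunger at (265,228)). It also shows the rail with the clip astride the strip (corners (516,57), (640,46), (661,203), (538,216), strip ends (588,52) and (604,195)).

```bash
python3 - <<'E'
from h import *
d=optics.get_image('top')
def A(p): return p[0]/5.7+220-.4,p[1]/5.7+195-.4
def B(p): return (p[0]-399)/5.7+348-.4,p[1]/5.7+195-.4
S=np.array([onz(d,*A(p),.01) for p in[(128,42),(353,231),(272,324),(46,134)]])
R=np.array([onz(d,*B(p),.01) for p in[(516,57),(640,46),(661,203),(538,216)]])
for n,w in(('S',S),('R',R)):
    print(n,np.round(w.mean(0),4),[round(np.linalg.norm(w[i]-w[(i+1)%4]),4) for i in range(4)],[round(float(np.degrees(np.arctan2(*(w[(i+1)%4]-w[i])[1::-1]))),1) for i in range(4)])
P=onz(d,*A((265,228)),.074);print('plunger',P)
L=onz(d,*A((88,82)),.1);L2=onz(d,*A((220,190)),.1);print('card far/near end',L,L2,np.linalg.norm(L-L2),np.degrees(np.arctan2(*(L-L2)[1::-1])))
a,b=onz(d,*B((588,52)),.05),onz(d,*B((604,195)),.05);print('strip',a,b,(a+b)/2,np.linalg.norm(a-b),np.degrees(np.arctan2(*(a-b)[1::-1])))
E
```

```text
S [0.5408 0.1526 0.01  ] [np.float64(0.1631), np.float64(0.0672), np.float64(0.1631), np.float64(0.0679)] [-131.1, 138.0, 49.2, -42.0]
R [ 0.562  -0.2427  0.01  ] [np.float64(0.0685), np.float64(0.0872), np.float64(0.0674), np.float64(0.0884)] [-86.0, -175.4, 95.0, 5.2]
plunger [0.50841902 0.11342952 0.074     ]
card far/near end [0.58368094 0.20339143 0.1       ] [0.525918  0.1351365 0.1      ] 0.08941639970644334 49.759356498373606
strip [ 0.59899231 -0.23702872  0.05      ] [ 0.52185225 -0.24176355  0.05      ] [ 0.56042228 -0.23939613  0.05      ] 0.07728523109523808 3.5123834188034873
```

```bash
cat >> h.py <<'E'
from scipy.spatial.transform import Rotation as Ro
def go(p,yaw):
    s=env.observe();R=np.array(s['tool_rot']);c,q=np.cos(np.radians(yaw)),np.sin(np.radians(yaw))
    G=np.array([[c,q,0],[q,-c,0],[0,0,-1]])
    print('shift',np.round(R.T@(np.array(p)-s['position'])/.5,4),'turn',np.round(Ro.from_matrix(R.T@G).as_rotvec(degrees=True)/120,4))
E
python3 -c "
from h import *
go((.506,.1125,.2),49.2)"
```

```text
shift [ 1.0366 -1.0924  0.101 ] turn [-3.000e-04 -2.000e-04 -3.022e-01]
```

>>> arm_command(commands=[1, 0.53, -0.56, 0.0, 0, 0, -0.15, 1, 0.53, -0.56, 0.0, 0, 0, -0.15, 1, 0.53, -0.56, 0.0, 0, 0, -0.15, 1, 0.53, -0.56, 0.0, 0, 0, -0.15, 1, 0.53, -0.56, 0.0, 0, 0, -0.15, 1, 0.53, -0.56, 0.0, 0, 0, -0.15, 1, 0.53, -0.56, 0.0, 0, 0, -0.15, 1, 0.53, -0.56, 0.0, 0, 0, -0.15, 1, 0.53, -0.56, 0.0, 0, 0, -0.15, 1, 0.53, -0.56, 0.0, 0, 0, -0.15, 1, 0.53, -0.56, 0.0, 0, 0, -0.15], newtons=25)

```text
time_s: 1.17
position: [0.3195, -0.2015, 0.2505]
tool_rot: [[0.855, 0.518, 0.0], [0.518, -0.855, -0.0], [0.0, 0.0, -1.0]]
ft_force: [-0.4, 0.6, -0.2]
grip_width: -0.0003
gripper_force: 0.0
```

```bash
python3 -c "
from h import *
go((.506,.1125,.2),49.2)"
```

```text
shift [ 0.6442 -0.344   0.1012] turn [ 0.0002 -0.0002 -0.1501]
```

>>> arm_command(commands=[1, 0.644, -0.344, 0.1, 0, 0, -0.15, 1, 0.644, -0.344, 0.1, 0, 0, -0.15, 1, 0.644, -0.344, 0.1, 0, 0, -0.15, 1, 0.644, -0.344, 0.1, 0, 0, -0.15, 1, 0.644, -0.344, 0.1, 0, 0, -0.15, 1, 0.644, -0.344, 0.1, 0, 0, -0.15, 1, 0.644, -0.344, 0.1, 0, 0, -0.15, 1, 0.644, -0.344, 0.1, 0, 0, -0.15, 1, 0.644, -0.344, 0.1, 0, 0, -0.15, 1, 0.644, -0.344, 0.1, 0, 0, -0.15, 1, 0.644, -0.344, 0.1, 0, 0, -0.15, 1, 0.644, -0.344, 0.1, 0, 0, -0.15])

```text
time_s: 2.17
position: [0.5065, 0.108, 0.2001]
tool_rot: [[0.657, 0.753, -0.001], [0.753, -0.657, -0.0], [-0.001, -0.0, -1.0]]
ft_force: [-0.0, 0.2, -0.5]
grip_width: -0.0002
gripper_force: 0.0
```

```bash
python3 - <<'E'
from h import *
s=env.observe();d=optics.get_image('wrist');I=d['image'][...,::-1].copy()
print(s['time_s'],s['position'])
cv2.imwrite('pics/w1raw.png',I)
import pickle;pickle.dump((s,d),open('w1.pkl','wb'))
c,q=np.cos(np.radians(49.2)),np.sin(np.radians(49.2));P=np.array([.506,.1125,.074]);M=P+.075*np.array([c,q,0])
for p in[P,M+[0,0,.026],M+[.045*c,.045*q,.026],M+[-.045*c,-.045*q,.026]]:
    u=proj(d,p,s);print(u.round(1));cv2.circle(I,tuple(np.round(u).astype(int)),2,(0,0,255),-1)
cv2.imwrite('pics/w1.png',I)
E
```

```text
2.1667 [0.50652476 0.10803421 0.20011909]
[276.1 200.6]
[274.8 104.7]
[274.4  40.3]
[275.3 169.4]
```

View pics/w1.png

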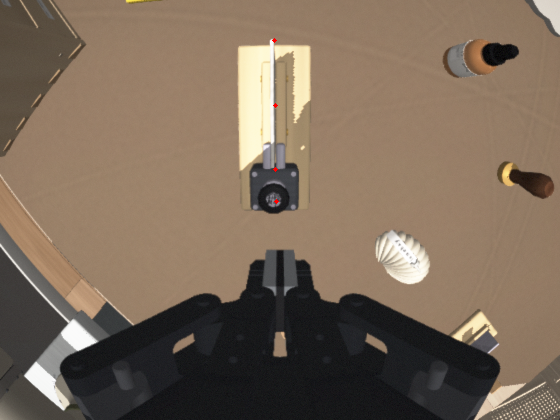

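The picture shows the plunger at (273,200), within about 1 mm of my prediction. The card's edge runs from (273,42) to (274,168), also as predicted. Now I'll refine the card line.

```bash
python3 - <<'E'
from h import *
import pickle
s,d=pickle.load(open('w1.pkl','rb'));I=d['image'].astype(int)
W=I.min(2);xs=[];
for v in(55,80,105,130,150): print(v,W[v,262:286])
for v in range(46,140):
    r=np.where(W[v,264:282]>170)[0]
    if len(r): xs.append((r.min()+264,r.max()+264,v))
xs=np.array(xs);print(len(xs))
g=cv2.inRange(d['image'],(0,0,0),(45,45,45));c=[q for q in cv2.findContours(g[175:225,245:305].copy(),0,1)[0]]
print('plunger',onz(d,273.5,200,.074,s))
go((.506,.1125,.098),49.2)
E
python3 -c "
import cv2;I=cv2.imread('pics/w1raw.png');cv2.imwrite('pics/w1c.png',cv2.resize(I[25:225,225:325],None,fx=3,fy=3,interpolation=2))"
```

```text
55 [214 215 213 214 214 214 212 216 232 247 244 207 138 181 208 208 205 196
 181 188 188 164 123 105]
80 [176 209 214 211 211 210 208 196 221 248 244 192 105  94 102 112 113 113
 113 115 113 111 109  95]
105 [187 205 214 216 216 216 212 216 237 248 246 197 119 108 106 109 115 113
 114 115 114 111 111 101]
130 [158 202 216 217 218 216 214 214 218 243 246 213 131  87  98 109 116 117
 116 117 115 114 112 103]
150 [179 180 156 138 137 141 146 143 128 142 152 144 110  97 108 121 133 136
 140 145 145 133 119 107]
94
plunger [0.50478459 0.11420519 0.074     ]
shift [ 0.0067 -0.0069  0.2047] turn [ 0.      0.0002 -0.003 ]
```

View pics/w1c.png

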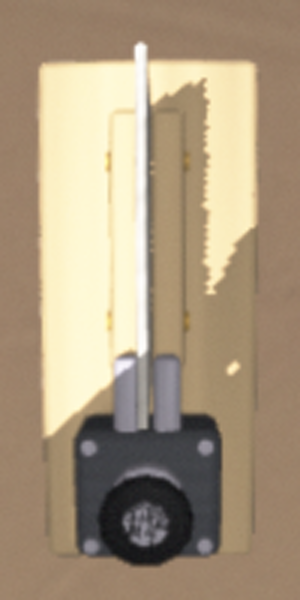

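The crop shows the card's edge ends at full-frame pixels (271.7,39.5) and (272.7,167.5), with the plunger at (273.3,197.5).

```bash
python3 - <<'E'
from h import *
import pickle
s,d=pickle.load(open('w1.pkl','rb'))
a,b=onz(d,271.5,39.3,.1,s),onz(d,272.7,167.5,.1,s);v=a-b
print(a,b,(a+b)/2,np.linalg.norm(v),np.degrees(np.arctan2(v[1],v[0])),'plunger',onz(d,273,197.5,.074,s), (a+b)/2-.075*v/np.linalg.norm(v))
go((.5065,.114,.096),49.2)
E
```

```text
[0.58344229 0.20518043 0.1       ] [0.52514351 0.13744598 0.1       ] [0.5542929 0.1713132 0.1      ] 0.08936836164133521 49.28155101252406 plunger [0.50585334 0.11601755 0.074     ] [0.50536722 0.11446888 0.1       ]
shift [ 0.0096 -0.0081  0.2087] turn [ 0.      0.0002 -0.003 ]
```

>>> arm_command(commands=[1, 0.009, -0.011, 0.18, 0, 0, 0, 1, 0.009, -0.011, 0.18, 0, 0, 0, 1, 0.009, -0.011, 0.18, 0, 0, 0, 1, 0.009, -0.011, 0.2, 0, 0, 0, 1, 0.009, -0.011, 0.22, 0, 0, 0, 1, 0.009, -0.011, 0.226, 0, 0, 0, 1, 0.009, -0.011, 0.226, 0, 0, 0])

```text
time_s: 2.8
position: [0.5056, 0.1151, 0.0883]
tool_rot: [[0.658, 0.753, 0.0], [0.753, -0.658, -0.001], [-0.0, 0.001, -1.0]]
ft_force: [-2.1, -2.3, 2.6]
grip_width: -0.0
gripper_force: 1.7
```

>>> arm_command(commands=[1, 0, 0, 0.006, 0, 0, 0, 1, 0, 0, 0.012, 0, 0, 0, 1, 0, 0, 0.012, 0, 0, 0, 1, 0, 0, 0.012, 0, 0, 0])

```text
time_s: 3.13
position: [0.5059, 0.1157, 0.0822]
tool_rot: [[0.657, 0.754, 0.002], [0.754, -0.657, -0.001], [0.001, 0.002, -1.0]]
ft_force: [-1.4, -4.1, 6.2]
grip_width: -0.0001
gripper_force: 3.0
```

>>> arm_command(commands=[1, 0, 0, 0.002, 0, 0, 0, 1, 0, 0, 0.003, 0, 0, 0, 1, 0, 0, 0.003, 0, 0, 0, 1, 0, 0, 0.003, 0, 0, 0])

```text
time_s: 3.47
position: [0.5059, 0.1157, 0.081]
tool_rot: [[0.657, 0.754, 0.002], [0.754, -0.657, -0.001], [0.001, 0.002, -1.0]]
ft_force: [-0.6, -5.2, 7.9]
grip_width: -0.0004
gripper_force: 4.1
```

>>> arm_command(commands=[1, 0, 0, 0.002, 0, 0, 0, 1, 0, 0, 0.003, 0, 0, 0, 1, 0, 0, 0.003, 0, 0, 0, 1, 0, 0, 0.003, 0, 0, 0])

```text
time_s: 3.8
position: [0.506, 0.1157, 0.0808]
tool_rot: [[0.657, 0.754, 0.003], [0.754, -0.657, -0.001], [0.001, 0.003, -1.0]]
ft_force: [-7.3, -6.4, 22.4]
grip_width: 0.0002
gripper_force: 11.0
```

The force jumped from 8 to 22 N at the lower stop, so the plunger is fully pressed. I'll lift straight up now.

>>> arm_command(commands=[1, 0, 0, -0.02, 0, 0, 0, 1, 0, 0, -0.05, 0, 0, 0, 1, 0, 0, -0.1, 0, 0, 0, 1, 0, 0, -0.2, 0, 0, 0, 1, 0, 0, -0.3, 0, 0, 0, 1, 0, 0, -0.3, 0, 0, 0, 1, 0, 0, -0.3, 0, 0, 0])

```text
time_s: 4.38
position: [0.5067, 0.1165, 0.2331]
tool_rot: [[0.657, 0.754, 0.009], [0.754, -0.657, 0.001], [0.006, 0.007, -1.0]]
ft_force: [0.7, 0.2, -0.0]
grip_width: -0.0004
gripper_force: 0.0
```

```bash
python3 - <<'E'
from h import *
s=env.observe();d=optics.get_image('wrist');print(s['time_s'],s['position'])
cv2.imwrite('pics/w2.png',d['image'][...,::-1])
print(proj(d,(.5055,.115,.074),s),proj(d,(.5055,.115,.062),s))
go((.54,-.2395,.23),4.5)
E
```

```text
4.3833 [0.50668851 0.11650965 0.23308483]
[279.0488578  197.06279634] [278.97602633 193.77736355]
shift [-0.4919  0.5191  0.0006] turn [ 0.0008 -0.0021  0.3704]
```

>>> arm_command(commands=[-1, -0.492, 0.519, 0, 0, -0.002, 0.37, -1, -0.492, 0.519, 0, 0, -0.002, 0.37, -1, -0.492, 0.519, 0, 0, -0.002, 0.37, -1, -0.492, 0.519, 0, 0, -0.002, 0.37, -1, -0.492, 0.519, 0, 0, -0.002, 0.37, -1, -0.492, 0.519, 0, 0, -0.002, 0.37, -1, -0.492, 0.519, 0, 0, -0.002, 0.37, -1, -0.492, 0.519, 0, 0, -0.002, 0.37, -1, -0.492, 0.519, 0, 0, -0.002, 0.37, -1, -0.492, 0.519, 0, 0, -0.002, 0.37, -1, -0.492, 0.519, 0, 0, -0.002, 0.37, -1, -0.492, 0.519, 0, 0, -0.002, 0.37])

```text
time_s: 5.43
position: [0.539, -0.2387, 0.2272]
tool_rot: [[0.997, 0.079, -0.005], [0.079, -0.997, -0.0], [-0.005, -0.0, -1.0]]
ft_force: [-0.6, -0.1, -0.1]
grip_width: 0.085
gripper_force: 0.0
```

```bash
python3 - <<'E'
from h import *
import pickle
s=env.observe();d=optics.get_image('wrist');I=d['image'][...,::-1].copy()
pickle.dump((s,d),open('w3.pkl','wb'));print(s['time_s'],s['position'])
a=cv2.imread('pics/w2.png')
p=proj(d,(.561,-.2395,.05),s);print(p)
x,y=int(p[0])-60,max(0,int(p[1])-75)
c=cv2.resize(I[y:y+150,x:x+120],None,fx=4,fy=4,interpolation=2);print(x,y,c.shape)
e=cv2.resize(a[140:240,240:320],None,fx=4,fy=4,interpolation=2);e=cv2.copyMakeBorder(e,0,600-e.shape[0],0,0,0)
cv2.imwrite('pics/c3.png',np.hstack([cv2.copyMakeBorder(c,0,600-c.shape[0],0,0,0),e]))
E
```

```text
5.4333 [ 0.53904555 -0.23867325  0.22722508]
[282.81827139 165.18027852]
222 90 (600, 480, 3)
```

View pics/c3.png

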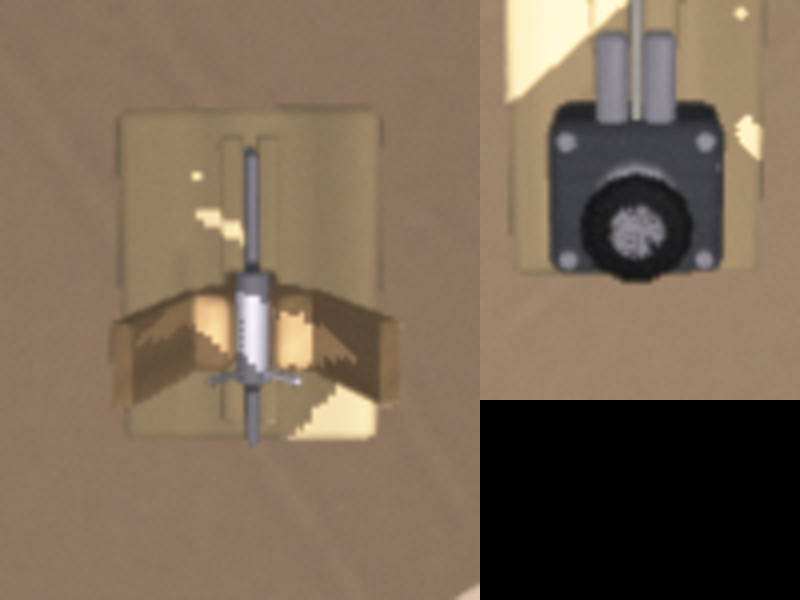

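The left crop shows the clip: paddle-top outer edges at x 110 and 402 with middle y 363, and the coil centre at (253,329). The right crop shows the plunger back up at (279,197.5), where its 74 mm height predicts it.

```bash
python3 - <<'E'
from h import *
import pickle
s,d=pickle.load(open('w3.pkl','rb'))
f=lambda x,y,z:onz(d,222+x/4-.4,90+y/4-.4,z,s)
for zc in(.05,.055,.06,.065):
    l,r,c=f(110,363,zc+.044),f(402,363,zc+.044),f(253,329,zc+.003)
    print(zc,'w',np.linalg.norm(l-r),'mid',((l+r)/2)[:2],'coil',c[:2])
a,b=f(251,148,.05),f(253,443,.05);print('strip',a,b,np.linalg.norm(a-b),np.degrees(np.arctan2(*(a-b)[1::-1])))
l,r=f(110,363,.1),f(402,363,.1);print('y ang',np.degrees(np.arctan2(*(l-r)[1::-1])))
E
```

```text
0.05 w 0.059158824215848275 mid [ 0.55650058 -0.24176379] coil [ 0.55538332 -0.24182474]
0.055 w 0.05800494727443257 mid [ 0.55760264 -0.24158179] coil [ 0.55635221 -0.24166681]
0.06 w 0.056851070333016895 mid [ 0.55870471 -0.24139979] coil [ 0.5573211  -0.24150889]
0.065 w 0.05569719339160117 mid [ 0.55980677 -0.2412178 ] coil [ 0.55829    -0.24135096]
strip [ 0.59713597 -0.23798326  0.05      ] [ 0.52701575 -0.24423491  0.05      ] 0.07039836184498774 5.094803544711746
y ang 94.58845698901251
```

```bash
python3 -c "
from h import *
go((.557,-.2416,.086),4.8)"
```

```text
shift [0.0363 0.0094 0.2832] turn [ 0.0001  0.0023 -0.0016]
```

>>> arm_command(commands=[-1, 0.036, 0.009, 0.1, 0, 0.002, -0.002, -1, 0.036, 0.009, 0.1, 0, 0.002, -0.002, -1, 0.036, 0.009, 0.16, 0, 0.002, -0.002, -1, 0.036, 0.009, 0.22, 0, 0.002, -0.002, -1, 0.036, 0.009, 0.26, 0, 0.002, -0.002, -1, 0.036, 0.009, 0.282, 0, 0.002, -0.002, -1, 0.036, 0.009, 0.282, 0, 0.002, -0.002, -1, 0.036, 0.009, 0.282, 0, 0.002, -0.002, -1, 0.036, 0.009, 0.282, 0, 0.002, -0.002], newtons=22)

```text
time_s: 6.23
position: [0.5578, -0.2431, 0.0889]
tool_rot: [[0.996, 0.084, 0.003], [0.084, -0.996, -0.003], [0.002, 0.003, -1.0]]
ft_force: [0.1, 0.3, 0.5]
grip_width: 0.0853
gripper_force: 0.0
```

```bash
python3 - <<'E'
from h import *
s=env.observe();d=optics.get_image('wrist');I=d['image'][...,::-1].copy()
print(s['time_s'],s['position'],np.round(s['tool_rot'],4).tolist())
cv2.imwrite('pics/w4.png',I)
E
```

```text
6.2333 [ 0.55782711 -0.24311077  0.08893852] [[0.9965, 0.0837, 0.0026], [0.0837, -0.9965, -0.003], [0.0024, 0.0032, -1.0]]
```

View pics/w4.png

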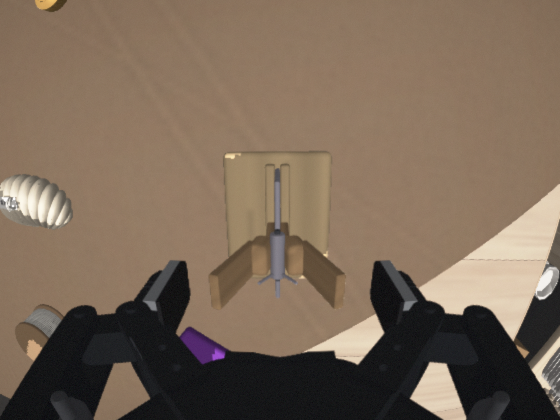

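The picture shows the paddle tips at (216,290) and (340,290), between the pads at (180,285) and (380,285). A trim of 2 mm ahead and 1 mm sideways centres it, then I squeeze.

>>> arm_command(commands=[-1, 0.004, -0.002, 0.005, 0, 0, 0, -1, 0.004, -0.002, 0.005, 0, 0, 0, -0.3, 0.004, -0.002, 0.005, 0, 0, 0, 0, 0.004, -0.002, 0.005, 0, 0, 0, 0.2, 0.004, -0.002, 0.005, 0, 0, 0, 1, 0.004, -0.002, 0.005, 0, 0, 0, 1, 0.004, -0.002, 0.005, 0, 0, 0, 1, 0.004, -0.002, 0.005, 0, 0, 0, 1, 0.004, -0.002, 0.005, 0, 0, 0, 1, 0.004, -0.002, 0.005, 0, 0, 0], newtons=22)

```text
time_s: 7.12
position: [0.56, -0.2419, 0.0869]
tool_rot: [[0.997, 0.083, 0.004], [0.083, -0.997, -0.003], [0.004, 0.003, -1.0]]
ft_force: [-0.5, 1.6, 12.3]
grip_width: 0.0295
gripper_force: 21.3
```

```bash
python3 - <<'E'
from h import *
s=env.observe();d=optics.get_image('wrist');I=d['image'][...,::-1].copy()
print(s['time_s'],s['position'],s['ft_force'],s['wrist_torque'],s['grip_width'],s['gripper_force'])
cv2.imwrite('pics/w5.png',cv2.resize(I[140:340,190:370],None,fx=3,fy=3,interpolation=2))
E
```

```text
7.1167 [ 0.55996888 -0.24194206  0.08686842] [-0.49210011  1.56503796 12.28919397] [0.63270289 0.12210091 0.02024592] 0.029481112707277476 21.30967766046524
```

View pics/w5.png

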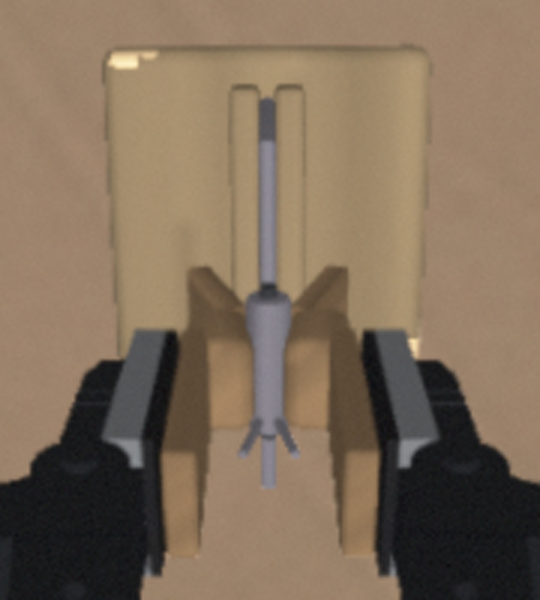

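The picture shows the paddles standing parallel between the pads with the jaws spread to both sides of the strip. The opening is 29.5 mm, which is the stop. I'll lift.

>>> arm_command(commands=[1, 0, 0, -0.01, 0, 0, 0, 1, 0, 0, -0.03, 0, 0, 0, 1, 0, 0, -0.06, 0, 0, 0, 1, 0, 0, -0.1, 0, 0, 0, 1, 0, 0, -0.16, 0, 0, 0, 1, 0, 0, -0.22, 0, 0, 0, 1, 0, 0, -0.28, 0, 0, 0, 1, 0, 0, -0.28, 0, 0, 0, 1, 0, 0, -0.28, 0, 0, 0])

```text
time_s: 7.92
position: [0.5592, -0.2419, 0.2267]
tool_rot: [[0.997, 0.083, 0.003], [0.083, -0.997, -0.004], [0.003, 0.004, -1.0]]
ft_force: [0.3, -1.0, -1.7]
grip_width: 0.0289
gripper_force: 22.7
```

```bash
python3 - <<'E'
from h import *
s=env.observe();d=optics.get_image('wrist');I=d['image'][...,::-1].copy();print(s['time_s'])
w5=cv2.resize(I[140:340,190:370],None,fx=3,fy=3,interpolation=2)
cv2.imwrite('pics/w6.png',w5)
go((.5543,.1713,.225),49.3)
E
```

```text
7.9167
shift [ 0.0598 -0.8236 -0.0015] turn [ 8.000e-04  1.000e-04 -3.711e-01]
```

View pics/w6.png

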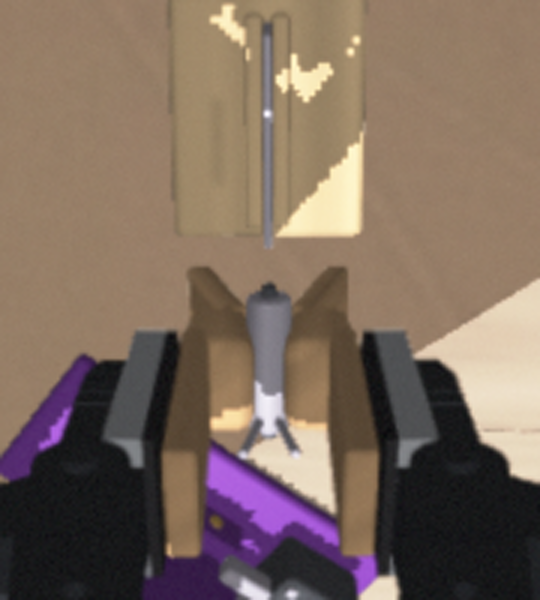

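The clip hangs squarely between the pads, with the coil at crop (268,362), unchanged by the lift. I'll triangulate its height from the two wrist views taken while it was parked.

```bash
python3 - <<'E'
from h import *
import pickle
s3,d=pickle.load(open('w3.pkl','rb'))
s4=dict(position=[0.55782711,-0.24311077,0.08893852],tool_rot=[[0.9965,0.0837,0.0026],[0.0837,-0.9965,-0.003],[0.0024,0.0032,-1.0]])
def tri(a,b):
    A=[];B=[]
    for (o,k) in(ray(d,*a,s3),ray(d,*b,s4)):
        k=k/np.linalg.norm(k);M=np.eye(3)-np.outer(k,k);A.append(M);B.append(M@o)
    A=np.vstack(A);B=np.hstack(B);p=np.linalg.lstsq(A,B,rcond=None)[0];return p,np.linalg.norm(A@p-B)
l,r=tri((252.4,191),(213.5,306.5)),tri((318.8,191),(343.5,306))
print('paddle near corners',l,r,np.linalg.norm(l[0]-r[0]))
print('strip far end',tri((284.4,126.7),(277.5,169)))
go((.5556,.1728,.225),49.3)
E
```

```text
paddle near corners (array([ 0.54500688, -0.21458288,  0.09159713]), np.float64(0.0010642038976806315)) (array([ 0.54942187, -0.271186  ,  0.09091499]), np.float64(0.001805415675638343)) 0.05677913646866044
strip far end (array([ 0.59504945, -0.23863378,  0.01227614]), np.float64(0.0001507095083219953))
shift [ 0.0627 -0.8263 -0.0015] turn [ 8.000e-04  1.000e-04 -3.711e-01]
```

>>> arm_command(commands=[1, 0.06, -0.82, 0, 0, 0, -0.371, 1, 0.06, -0.82, 0, 0, 0, -0.371, 1, 0.06, -0.82, 0, 0, 0, -0.371, 1, 0.06, -0.82, 0, 0, 0, -0.371, 1, 0.06, -0.82, 0, 0, 0, -0.371, 1, 0.06, -0.82, 0, 0, 0, -0.371, 1, 0.06, -0.82, 0, 0, 0, -0.371, 1, 0.06, -0.82, 0, 0, 0, -0.371, 1, 0.06, -0.82, 0, 0, 0, -0.371, 1, 0.06, -0.82, 0, 0, 0, -0.371, 1, 0.06, -0.82, 0, 0, 0, -0.371, 1, 0.06, -0.82, 0, 0, 0, -0.371])

```text
time_s: 8.97
position: [0.5539, 0.171, 0.2226]
tool_rot: [[0.65, 0.76, -0.003], [0.76, -0.65, -0.002], [-0.003, -0.001, -1.0]]
ft_force: [-0.6, -0.8, -0.3]
grip_width: 0.0291
gripper_force: 22.7
```

```bash
python3 - <<'E'
from h import *
s=env.observe();print(s['time_s'],s['position'],s['grip_width']);go((.5556,.1728,.175),49.3)
E
```

```text
8.9667 [0.55387779 0.17102235 0.22257729] 0.02907815597697552
shift [0.0052 0.0004 0.0951] turn [-0.0003  0.0015  0.0015]
```

>>> arm_command(commands=[1, 0.005, 0, 0.06, 0, 0.0015, 0.0015, 1, 0.005, 0, 0.09, 0, 0.0015, 0.0015, 1, 0.005, 0, 0.094, 0, 0.0015, 0.0015, 1, 0.005, 0, 0.094, 0, 0.0015, 0.0015, 1, 0.005, 0, 0.094, 0, 0.0015, 0.0015])

```text
time_s: 9.38
position: [0.5568, 0.1705, 0.1778]
tool_rot: [[0.655, 0.755, 0.003], [0.755, -0.655, 0.001], [0.003, 0.002, -1.0]]
ft_force: [-0.1, -0.7, 1.1]
grip_width: 0.0289
gripper_force: 22.7
```

```bash
python3 - <<'E'
from h import *
s=env.observe();print(s['time_s'],s['position'])
d=optics.get_image('wrist');w=d['image'][...,::-1].copy()
e=optics.get_image('scene');c=e['image'][...,::-1]
p=proj(e,(.5543,.1713,.1));q=proj(e,(.5543,.1713,.15));print(p,q)
x,y=int(p[0])-50,int(p[1])-85
b=cv2.resize(c[y:y+150,x:x+100],None,fx=4,fy=4,interpolation=2)
a=cv2.resize(w[140:290,230:330],None,fx=4,fy=4,interpolation=2);print(x,y)
cv2.imwrite('pics/w7.png',np.hstack([a,b]))
for z in(.1,.09,.075):
    M=np.array([.5543,.1713,z]);u=np.array([.652,.758,0]);print(proj(d,M,s),proj(d,M+.045*u,s))
E
```

```text
9.3833 [0.5568337  0.17046129 0.17778533]
[228.32762352 214.13987773] [227.54028584 193.9170093 ]
178 129
[276.43168944 226.91434074] [275.89910641 159.06529485]
[276.52792505 221.87706564] [276.02995185 156.84735708]
[276.65870608 215.06862665] [276.2052631  153.88105475]
```

View pics/w7.png

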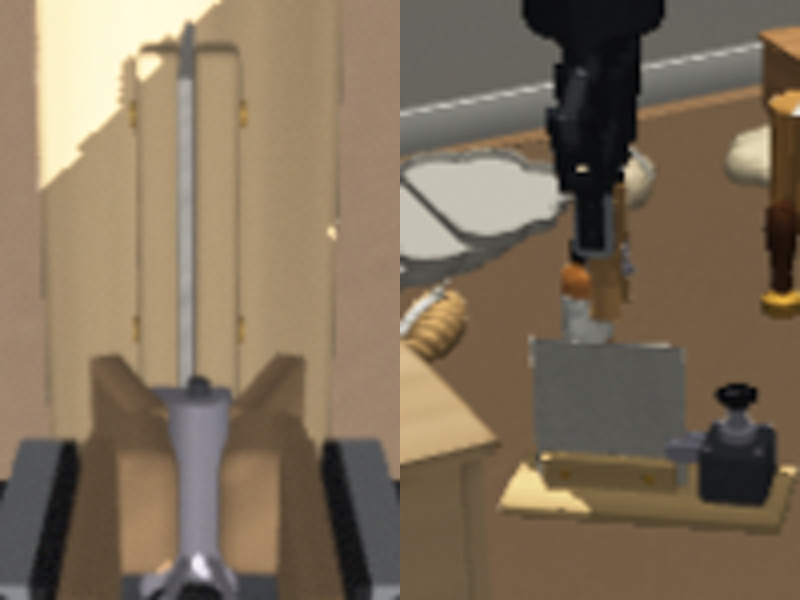

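The left crop (wrist) shows the card line at u≈189 and the coil at u≈198, so the clip is about 2 mm off across the card. The right crop (scene) shows the jaws hanging clear above the card, tips at (605,316) and card edge at y≈342. I'll trim in y and lower.

>>> arm_command(commands=[1, 0.002, -0.004, 0.0, 0, 0, 0, 1, 0.002, -0.004, 0.0, 0, 0, 0, 1, 0.002, -0.004, 0.01, 0, 0, 0, 1, 0.002, -0.004, 0.01, 0, 0, 0])

```text
time_s: 9.82
position: [0.5552, 0.1734, 0.1715]
tool_rot: [[0.654, 0.756, 0.002], [0.756, -0.654, 0.001], [0.002, 0.001, -1.0]]
ft_force: [0.3, 0.4, -0.5]
grip_width: 0.0288
gripper_force: 22.7
```

```bash
python3 - <<'E'
from h import *
s=env.observe();print(s['time_s'],s['position'],s['ft_force'])
d=optics.get_image('wrist');W=d['image'].min(2).astype(int)
for v in(160,175,190,205,220): print(v,W[v,268:292])
M=np.array([.5543,.1713,.1]);u=np.array([.652,.758,0])
for k in(.045,.03,.015):print(proj(d,M+k*u,s))
go((.5556,.1728,.147),49.3)
E
```

```text
9.8167 [0.55522697 0.1733853  0.17145041] [ 0.34041776  0.37779683 -0.48032128]
160 [100 114 116 115 117 118 117 115 116 110 103  89  96  97  97 102 111 116
 117 116 117 116 116 116]
175 [102 111 115 116 117 118 118 117 115 111 105 112 146 158 151 109 112 115
 117 115 117 118 116 115]
190 [105 111 117 116 117 119 119 116 117 113 107 114 151 158 145 105 111 117
 118 119 117 117 118 115]
205 [101 108 115 117 118 117 116 116 116 113 108 113 151 161 158 110 113 117
 117 118 118 116 117 115]
220 [100 108 116 118 116 118 117 114 116 112 105 103 136 150 146 116 116 117
 117 118 117 117 115 115]
[281.21162248 162.35354752]
[281.27140322 186.40703412]
[281.32324741 209.65204394]
shift [-0.0005  0.0012  0.0493] turn [ 0.0003 -0.0008 -0.0014]
```

>>> arm_command(commands=[1, 0, 0.0015, 0.012, 0, 0, 0, 1, 0, 0.0015, 0.024, 0, 0, 0, 1, 0, 0.0015, 0.036, 0, 0, 0, 1, 0, 0.0015, 0.045, 0, 0, 0, 1, 0, 0.0015, 0.048, 0, 0, 0, 1, 0, 0.0015, 0.048, 0, 0, 0, 1, 0, 0.0015, 0.048, 0, 0, 0, 1, 0, 0.0015, 0.048, 0, 0, 0])

```text
time_s: 10.53
position: [0.5563, 0.1729, 0.1484]
tool_rot: [[0.655, 0.756, 0.003], [0.756, -0.655, 0.001], [0.003, 0.002, -1.0]]
ft_force: [-0.6, -0.7, -1.0]
grip_width: 0.0285
gripper_force: 22.7
```

```bash
python3 - <<'E'
from h import *
s=env.observe();print(s['time_s'],s['position'],s['ft_force'],s['grip_width'],s['gripper_force'])
d=optics.get_image('wrist');W=d['image'].min(2).astype(int)
for v in(170,190,210,225): print(v,W[v,268:292])
e=optics.get_image('scene')['image'][...,::-1]
cv2.imwrite('pics/w8.png',np.hstack([cv2.resize(d['image'][140:290,230:330,::-1],None,fx=4,fy=4,interpolation=2),cv2.resize(e[129:279,178:278],None,fx=4,fy=4,interpolation=2)]))
go((.5556,.1728,.147),49.3)
E
```

```text
10.5333 [0.55632005 0.17288425 0.14841226] [-0.58810258 -0.66042624 -1.0413692 ] 0.028537134467276806 22.670409679412842
170 [118 118 117 119 116 115 116 113 106 110 133 138 129 104 107 114 118 114
 115 118 119 115 116 113]
190 [117 119 118 118 119 118 117 113 111 134 154 155 150 116 110 115 117 117
 119 119 117 118 114 113]
210 [119 120 118 117 117 117 119 113 110 125 154 158 150 109 107 115 119 117
 118 117 118 118 115 112]
225 [116 116 117 116 117 115 117 115 106 120 151 159 151 108 107 114 118 117
 117 117 116 118 115 111]
shift [-0.001  -0.0009  0.0028] turn [ 0.0008 -0.0013 -0.0015]
```

View pics/w8.png

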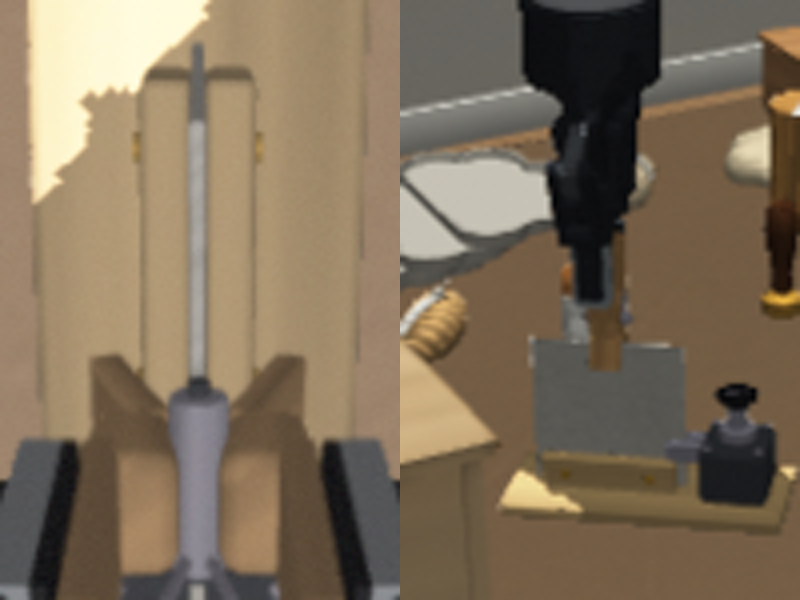

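This last picture shows the card's edge centred on the coil (u≈197 against 198) and the near jaw reaching over the middle of the card's edge, its tip at y≈370 against the edge at 345, about 10 mm deep. The plunger is up, and the force reads about zero, so nothing is touching. I'll hand in.

```bash
python3 -c "
from rig import env
print(env.close_job())"
```

```text
the job is handed in; nothing more can be done
None
```

The job is handed in, with no verdict shown: the card is embossed (plunger pressed to its stop, then back up), and the clip is held upright, squeezed wide open, around the middle of the card's edge without touching it; I steered clear of the bystanders but did not look at them again.

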